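# Seat the milk jug on its frother base

## Robot

A 6-joint arm with a two-finger parallel gripper is mounted at the origin on the work surface. World frame = base frame: x ahead of the robot, y to its left, z up, the work surface at z = 0. Lengths are in m, angles in rad, forces in N, time in s.
With the tool pointing down it reaches from about 0.35 to 0.775 m from the base axis. Payload 5.5 kg.
Tool frame: the origin (TCP) lies between the finger pads; the fingertips stand 19 mm ahead of it and the grasp point (between the pads) is the TCP; z points along the fingers, x is the direction in which the jaws open and shut, and the axes are right-handed (so a half turn about z gives the same grasp; the last joint's range is limited). The gripper opens to 85 mm and grips with 20 to 120 N. Pads are 22 mm wide; open, the fingers measure 114 mm over their backs; the gripper's body (76 mm by 85 mm) begins 54 mm behind the grasp point. The pads swing forward as they close: fully open they stand 13 mm farther back than shut.
Start: joints at [1.017, 0.313, 0.046, 1.304, 0, 1.431], TCP at [0.231, 0.527, 0.213] pointing down, gripper open.
Joint ranges: [-2.76, 2.76], [-0.86, 1.69], [-1.03, 1.26], [-2.2, 2.34], [-1.47, 1.5], [-3.14, 3.14]. Speed limits (rad/s): [2.57, 2.57, 3.14, 3.14, 3.14, 3.14].

## Interface

Orientations are given as a unit quaternion [w, x, y, z].
In Python, from workcell import env gives the robot as it stands. The module is installed in compiled form; this text tells all that it offers.
- The arm moves only by the tool carry_out, never from a script. Its argument "steps" is a list of rows, each a list of 7 numbers: the gripper command: -1 is shut, 1 is fully open, values between are in proportion, then the shift along the tool's x, y, z in m, then the turn, a rotation vector about the tool's x, y, z in rad. A call has 1 to 20 rows; each row shifts and turns the commanded pose from where the row before left it, along the tool's axes as they then stand; what a row does not reach is not made up. A row lasts 1/8 s, in which the tool goes at most 62.5 mm and 10.7 degrees, less where a joint would pass 70% of its speed; a pose out of reach is approached as far as the arm can. A call with a gripper value outside its range is refused whole. The fingers move at their own pace and stop on an object; "grip_force" is the grip in N (left out, the last holds). Time passes only in rows, so rows that do not move let the fingers close. It gives the time, the measured TCP pose, the force and the opening at its end, in the units of the state.
- env.get_state(): the state, without advancing time (a new reading comes with each control period).
- env.read_camera(name): name is "scene" or "top" or "wrist"; returns a dict with "color" (420x560x3 uint8, red, green, blue), "K" (3x3 intrinsics, pixels), "dist" ([k1, k2, p1, p2, k3] as OpenCV has them; the pictures are not rectified), "R" (3x3) and "t" (3): a world point X has camera coordinates R X + t. Camera axes: x right, y down, z forward; pixel columns grow to the right and rows downward; lengths in m; the calibration is good to about 2 mm. A picture is of the moment at which its call begins. There is no depth.
- env.hand_in(): hands the job in, once; it reports no verdict.
The state is a dict: "clock": time; "joint_pos": joint angles; "qvel": joint speeds; "tau": joint torques, N m; "tcp_pos": TCP position; "orientation": TCP orientation; "wrist_force": force on the tool from outside, world axes, zero at the start; "ft_torque": the same for the moment, N m; "finger_gap": finger opening in m.
Only numpy, scipy, OpenCV 4.12 (cv2) and the standard library are available. Lean on these libraries where they do the work, as an engineer would, in place of code of your own. Each camera call takes 0.05 s, during which the arm holds its last target. There are 200 camera calls.

## Task

At the record store's coffee corner, get the milk frother ready: pick up the open steel milk jug and set it upright inside the rim of the round black frother base, so that it rests flat and holds the small sensing pin in the middle pressed down. Lower it into place rather than dropping it, then let go. The lidded sugar tin is about the same width as the jug: leave it standing where it is.

Things in the scene. Friction and masses are not known exactly. Their poses are not given: they have to be found in the camera images.
- jug_center (a point): The milk jug: a plain straight-sided round steel beaker, open at the top, no handle and no lid, thin black band round its foot. 60 mm outside diameter, 90 mm high, wall 3 mm, about 0.35 kg, standing upright on the table. This point is on its axis half-way up, 45 mm above its underside; z points up along its axis. It is gripped across its outside.
- nest (a point): The frother base, fixed on the table: a round black disc 100 mm in diameter with a shallow dish on top, where the jug stands. This point is the centre of the dish floor, 22 mm above the table; z is up. The dish is 84 mm across inside; its rim is 8 mm thick and rises 7 mm above the floor (29 mm above the table). A tongue 56 mm wide and 18 mm high with a flat round touch key sticks out of one side (the -x side of this frame), to 88 mm from the centre.
- pin (a joint): The sensing pin, a sprung upright steel pin of 12 mm diameter in the centre of the dish. 0 = up, its tip 6 mm above the dish floor; 0.005 m = fully down, with its tip 1 mm above the dish floor. It takes 1.2 N to press fully; the weight of the seated jug is enough.
- sugar_center (a point): The sugar tin, not to be used: a round steel tin 60 mm in diameter, closed by a domed steel lid 64 mm wide with a small black ball knob, 103 mm high in all, about 0.45 kg. This point is on its axis 45 mm above its underside. The jug, this tin and a white mug stand about the base and trade places from one start to the next.
Mind the look-alikes: they are no part of the job. What is shaped like the part that bears sugar_center but pink is not meant.

How it is judged:
By the outcome, as a careful person would: the job done as asked, in the order asked, and still so for the second after the job is handed in, with the robot touching nothing.
It also fails if it takes over 35 s, if anything falls off the work surface, if the arm or the gripper's body presses on something with over 40 N, if the wrist force passes 120 N, or if a joint passes its speed limit or range.

## Working session

There is one attempt and no reset: what is moved stays moved. The work goes in short steps, Python scripts to look and compute and a tool call to move; the robot and the scene stay as the last step left them, time stands still between calls to the robot, and variables do not carry over. Pictures are saved under pics/ and viewed, about 8 in all and at most 12, crops included, and the job is handed in when it is done.

Besides the shell and the picture viewer there is one more tool, called after "Request:" as a command line: name --pt "numbers of a row" for each row, then --argument value for the rest. carry_out: Moves the arm, as the interface text tells. Its arguments: {"type":"object","properties":{"steps":{"type":"array","items":{"type":"array","items":{"type":"number"}}},"grip_force":{"type":"number"}},"required":["steps"]}

```bash
mkdir -p pics; cat > h.py <<'E'
import numpy as np, cv2
from workcell import env
def snap(n,f):
    c=env.read_camera(n); cv2.imwrite('pics/'+f+'.png',c['color'][:,:,::-1]); np.savez('pics/'+f+'.npz',**c); return c
def ray(c,uv,z):
    p=cv2.undistortPoints(np.array([[uv]],float),c['K'],np.array(c['dist']))[0,0]
    R,t=np.array(c['R']),np.array(c['t']); o=-R.T@t; d=R.T@np.array([p[0],p[1],1]); return o+d*(z-o[2])/d[2]
def proj(c,X):
    return cv2.projectPoints(np.array([X],float),cv2.Rodrigues(np.array(c['R']))[0],np.array(c['t'],float),c['K'],np.array(c['dist']))[0][0,0]
E
python3 - <<'E'
from h import *
a=snap('scene','s0'); b=snap('top','t0')
for c in(a,b): print(-c['R'].T@c['t'])
s=env.get_state(); print(s['clock'],s['tcp_pos'],s['orientation'],s['wrist_force'],s['finger_gap'])
E
```

```text
[0.91124942 0.293794   0.7184767 ]
[ 0.36422151 -0.0013879   1.00310311]
0.1 [0.23096974 0.52605767 0.2120253 ] [ 3.44498571e-04  8.37276275e-01  5.46779495e-01 -7.10191458e-04] [-0.01055743  0.06751653  1.430514  ] 0.08517910409562704
```

View pics/s0.png

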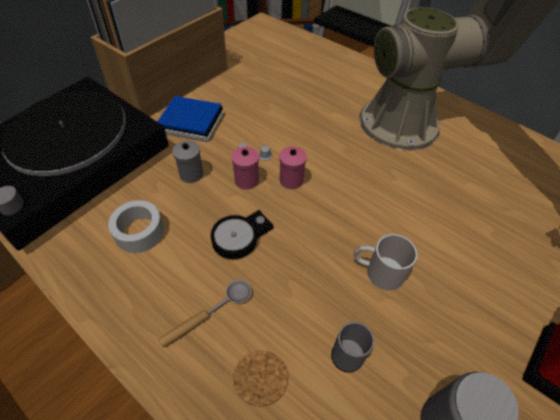

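View pics/t0.png

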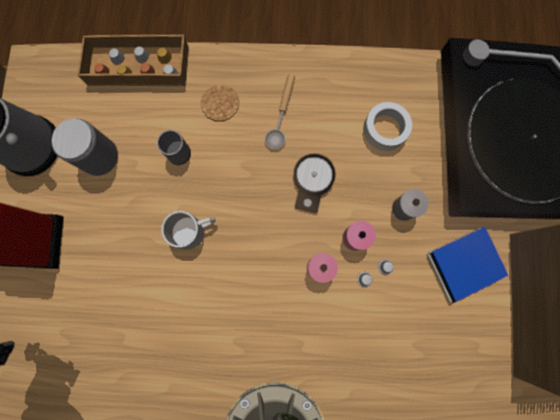

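Candidates for the jug:
- Open dark-grey beaker: top (173,147), scene (352,347). It is open with no handle, so this is my choice.
- Lidded grey tin with knob: top (411,204). This is the sugar tin.
- Two pink lidded tins: top (361,236) and (322,268).
- White mug with handle: top (182,230).
- Tall grey canister: top (85,147).
- White ring: top (389,125).

The base is at top (314,175), with its key towards (308,203). Next I'll take a close crop and measure.

```bash
python3 - <<'E'
from h import *
t=dict(np.load('pics/t0.npz')); s=dict(np.load('pics/s0.npz'))
a=cv2.resize(t['color'][115:180,140:205],(390,390),interpolation=cv2.INTER_CUBIC)
b=cv2.resize(s['color'][310:380,317:387],(390,390),interpolation=cv2.INTER_CUBIC)
cv2.imwrite('pics/crop1.png',np.hstack([a,b])[:,:,::-1])
# base: dark mask in top
def base(c,box):
    x0,y0,x1,y1=box; m=(c['color'][y0:y1,x0:x1].max(2)<60).astype(np.uint8)
    k,_=cv2.findContours(m,cv2.RETR_EXTERNAL,cv2.CHAIN_APPROX_NONE); k=max(k,key=cv2.contourArea)[:,0]+[x0,y0]
    return k
# dish (light) contour: floor-level ellipse
for n,c,box in(('top',t,(285,145,345,222)),('scene',s,(200,205,280,265))):
    x0,y0,x1,y1=box; g=c['color'][y0:y1,x0:x1].astype(int)
    sat=g.max(2)-g.min(2); m=((sat<35)&(g.min(2)>75)).astype(np.uint8)
    k,_=cv2.findContours(m,cv2.RETR_EXTERNAL,cv2.CHAIN_APPROX_NONE)
    for q in k:
        if cv2.contourArea(q)<20: continue
        q=q[:,0]+[x0,y0]; P=np.array([ray(c,p,.022 if cv2.contourArea(q)>300 else .018)[:2] for p in q])
        e=cv2.minEnclosingCircle(P.astype(np.float32)); print(n,'light',e,cv2.contourArea(q))
    P=np.array([ray(c,p,.029)[:2] for p in base(c,box)]); print(n,'dark ext',P.min(0),P.max(0),len(P))
    print(n,'pin guess tip z=.028',ray(c,(314,174) if n=='top' else (234,234),.028))
# jug
for n,c,box in(('top',t,(150,125,200,172)),('scene',s,(325,315,380,375))):
    x0,y0,x1,y1=box; g=c['color'][y0:y1,x0:x1].astype(int); sat=g.max(2)-g.min(2)
    m=(sat<30).astype(np.uint8); k,_=cv2.findContours(m,cv2.RETR_EXTERNAL,cv2.CHAIN_APPROX_NONE)
    q=max(k,key=cv2.contourArea)[:,0]+[x0,y0]; print(n,q.min(0),q.max(0))
print('rim top', ray(t,(171,144),.09),'rim scene',ray(s,(354,338),.09))
E
```

```text
top light ((0.5291000604629517, -0.061733607202768326), 0.010398910380899906) 49.0
top light ((0.5966862440109253, -0.07677248120307922), 0.04304651916027069) 954.0
top dark ext [ 0.52118233 -0.1234652 ] [ 0.64128383 -0.03370207] 179
top pin guess tip z=.028 [ 0.59501291 -0.0764173   0.028     ]
scene light ((0.5967904925346375, -0.07790282368659973), 0.04186686873435974) 902.0
scene light ((0.5280950665473938, -0.06258856505155563), 0.008378989063203335) 28.0
scene dark ext [ 0.51791633 -0.12398184] [ 0.65534869 -0.01591886] 154
scene pin guess tip z=.028 [ 0.59845732 -0.07396431  0.028     ]
top [157 130] [189 164]
scene [332 322] [373 371]
rim top [0.6409515  0.24959365 0.09      ] rim scene [0.64923272 0.25151187 0.09      ]
```

View pics/crop1.png

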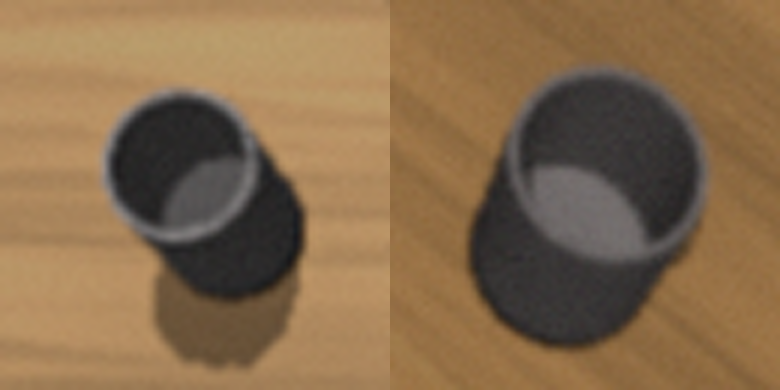

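The crop shows an open, handle-less beaker with no lid: rim centre at top (170.3,142.7) and scene (356,339). That's the jug. Now I'll work out its position, the move, and the heights of nearby obstacles.

```bash
cat >> h.py <<'E'
from scipy.spatial.transform import Rotation as Ro
def totool(v):
    q=env.get_state()['orientation']; return Ro.from_quat(np.roll(q,-1)).inv().apply(v)
def tri(c1,u1,c2,u2):
    A=[];b=[]
    for c,u in((c1,u1),(c2,u2)):
        o=ray(c,u,0);d=ray(c,u,.1)-o;d/=np.linalg.norm(d);M=np.eye(3)-np.outer(d,d);A.append(M);b.append(M@o)
    return np.linalg.lstsq(np.vstack(A),np.hstack(b),rcond=None)[0]
E
python3 - <<'E'
from h import *
t=dict(np.load('pics/t0.npz')); s=dict(np.load('pics/s0.npz'))
print('jug rim',tri(t,(170.3,142.7),s,(356.1,339.3)),ray(t,(170.3,142.7),.09),ray(s,(356.1,339.3),.09))
r=ray(t,(157.5,142.7),.09)-ray(t,(183,142.7),.09);print('rim dia',np.linalg.norm(r))
print('canister',tri(t,(75,140),s,(484,398)))
print('red near corner',tri(t,(52,213),s,(548,327)), ray(t,(62,213),0))
p=env.get_state()['tcp_pos']
for w in([.38,.25,.3],[.645,.25,.18]):
    print(totool(np.array(w)-p))
E
```

```text
jug rim [0.64601277 0.25425582 0.08232335] [0.64395375 0.25141755 0.09      ] [0.64885846 0.2554065  0.09      ]
rim dia 0.05811029186892512
canister [0.6295009  0.4472833  0.14590082]
red near corner [0.46864836 0.48253402 0.15086377] [0.48885634 0.53504594 0.        ]
[-0.19297947  0.24742913 -0.08772203]
[-0.08624476  0.49009015  0.0320625 ]
```

Request:
carry_out --pt "1 0 0 -0.045 0 0 0" --pt "1 0 0 -0.045 0 0 0" --pt "1 -0.03 0.04 0 0 0 0" --pt "1 -0.03 0.04 0 0 0 0" --pt "1 -0.03 0.04 0 0 0 0" --pt "1 -0.03 0.04 0 0 0 0" --pt "1 -0.04 0.045 0 0 0 0" --pt "1 -0.035 0.045 0 0 0 0" --pt "1 0.02 0.045 0.015 0 0 0" --pt "1 0.02 0.045 0.015 0 0 0" --pt "1 0.02 0.045 0.015 0 0 0" --pt "1 0.02 0.045 0.015 0 0 0" --pt "1 0.02 0.045 0.015 0 0 0" --pt "1 0.006 0.016 0.015 0 0 0" --pt "1 0 0 0 0 0 0"

```text
clock: 1.98
tcp_pos: [0.6444, 0.2469, 0.2098]
orientation: [-0.001, 0.838, 0.546, -0.002]
wrist_force: [0.4, 0.1, -0.1]
finger_gap: 0.0854
```

```bash
python3 - <<'E'
from h import *
w=snap('wrist','w1'); s=env.get_state(); print(s['clock'],s['tcp_pos'],s['orientation'],s['wrist_force'],s['joint_pos'])
print(-w['R'].T@w['t'],proj(w,(.646,.253,.09)))
E
```

```text
2.025 [0.6438918  0.24731899 0.2114844 ] [-6.37019054e-04  8.37337507e-01  5.46683818e-01 -1.51537119e-03] [-0.69170754  0.76019363 -0.21553472] [2.50373484e-01 5.55300397e-01 4.12826176e-01 1.43160171e+00
 2.29676775e-04 6.64370244e-01]
[0.56968136 0.27881358 0.37185105] [289.48491811 198.19023123]
```

View pics/w1.png

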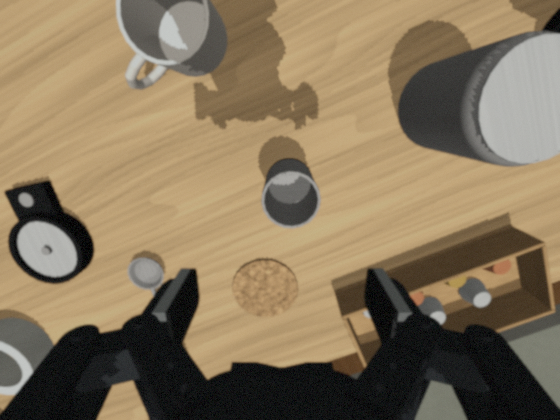

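The wrist view shows the jug's rim at about (290,199) against (289.5,198.2) predicted, so the measurement is good to about 1 mm. Descending to grasp.

Request:
carry_out --pt "1 0.005 0 0.03 0 0 0" --pt "1 0 0 0.03 0 0 0" --pt "1 0 0 0.03 0 0 0" --pt "1 0 0 0.03 0 0 0" --pt "1 0 0 0.02 0 0 0" --pt "1 0 0 0.015 0 0 0" --pt "1 0 0 0 0 0 0" --pt "0.3 0 0 0 0 0 0" --pt "0 0 0 0 0 0 0" --pt "-0.3 0 0 0 0 0 0" --pt "-1 0 0 0 0 0 0" --pt "-1 0 0 0 0 0 0" --pt "-1 0 0 0 0 0 0" --pt "-1 0 0 0 0 0 0" --grip_force 40

```text
clock: 3.78
tcp_pos: [0.6483, 0.2527, 0.06]
orientation: [0.0, 0.837, 0.547, 0.002]
wrist_force: [-0.5, 0.7, 6.1]
finger_gap: 0.0569
```

```bash
python3 - <<'E'
from h import *
w=snap('wrist','w2')
for i in range(3):
    s=env.get_state(); print(s['clock'],s['tcp_pos'],s['wrist_force'],s['ft_torque'],s['finger_gap']); env.read_camera('top')
E
```

```text
3.825 [0.64831367 0.25274416 0.06001481] [-0.53564213  1.24516129  5.96571076] [0.02414488 0.20830722 0.03032569] 0.05730036829813756
3.875 [0.64829553 0.25272898 0.06000416] [-0.95978633  1.60431344  6.2722426 ] [0.03366287 0.21697833 0.00179557] 0.05693459734474781
3.925 [0.64829131 0.25271524 0.06002325] [-1.00114329  1.24775731  5.92821764] [ 0.01056624  0.22017762 -0.01125364] 0.05723123206975147
```

View pics/w2.png

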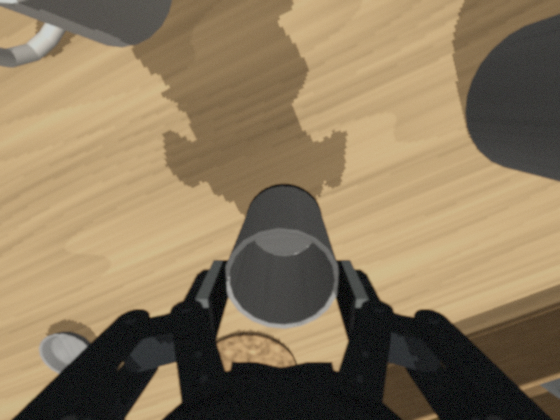

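The grasp looks sound: the rim is centred at (282,278) between both pads. I'll lift it and carry it above the base.

Request:
carry_out --pt "-1 0 0 -0.01 0 0 0" --pt "-1 0 0 -0.02 0 0 0" --pt "-1 0 0 -0.03 0 0 0" --pt "-1 0 0 -0.03 0 0 0" --pt "-1 -0.015 0.004 -0.01 0 0 0" --pt "-1 -0.025 0.007 0 0 0 0" --pt "-1 -0.035 0.009 0 0 0 0" --pt "-1 -0.035 0.009 0 0 0 0" --pt "-1 -0.035 0.009 0 0 0 0" --pt "-1 -0.035 0.009 0 0 0 0" --pt "-1 -0.035 0.009 0 0 0 0" --pt "-1 -0.035 0.009 0 0 0 0" --pt "-1 -0.03 0.009 0 0 0 0" --pt "-1 -0.025 0.007 0 0 0 0" --pt "-1 -0.015 0.004 0 0 0 0" --pt "-1 0 0 0 0 0 0" --pt "-1 0 0 0 0 0 0"

```text
clock: 6.1
tcp_pos: [0.596, -0.0744, 0.1575]
orientation: [-0.0, 0.837, 0.547, 0.0]
wrist_force: [-0.0, -0.3, -3.0]
finger_gap: 0.057
```

```bash
python3 - <<'E'
from h import *
w=snap('wrist','w3'); t=snap('top','t3'); sc=snap('scene','s3'); s=env.get_state(); print(s['clock'],s['tcp_pos'],s['orientation'],s['wrist_force'],s['finger_gap'])
w2=dict(np.load('pics/w2.npz')); print('jug in w2',ray(w2,(282,278),.09))
z=s['tcp_pos'][2]+.03
print(z,proj(w,(*s['tcp_pos'][:2],z)),proj(w,(.5967,-.0773,.022)),proj(sc,(*s['tcp_pos'][:2],z)))
cv2.imwrite('pics/m3.png',np.hstack([cv2.resize(w['color'][100:400,100:460],(480,400)),cv2.resize(sc['color'][130:290,150:278],(320,400))])[:,:,::-1])
E
```

```text
6.25 [ 0.59624755 -0.07399189  0.15775152] [-1.36423257e-04  8.36891168e-01  5.47369296e-01  8.57025457e-05] [-0.6976324  -0.37059445 -2.60811394] 0.05713706822630476
jug in w2 [0.64692736 0.25199168 0.09      ]
0.18775151710758997 [285.13788704 279.93441591] [280.55127341 196.2435493 ] [228.56994418 183.00479998]
```

View pics/m3.png

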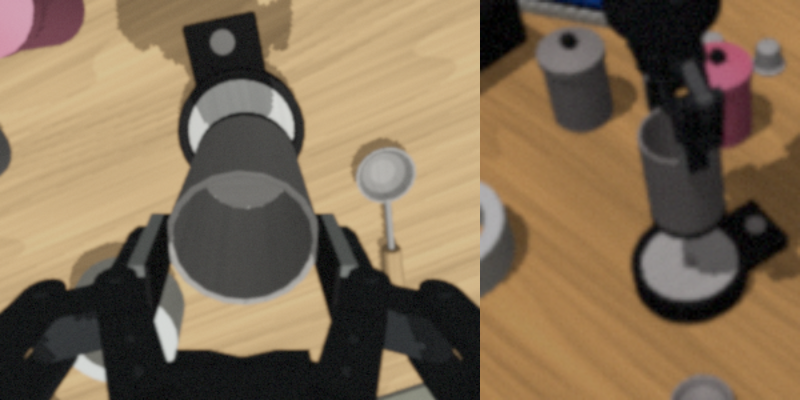

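The jug hangs upright over the dish, and the dish centre in the wrist view is about (281,197), as predicted. The correction is about 3 mm. I'll lower it now and slow down at the end.

Request:
carry_out --pt "-1 -0.0015 0.0025 0.015 0 0 0" --pt "-1 0 0 0.02 0 0 0" --pt "-1 0 0 0.015 0 0 0" --pt "-1 0 0 0.01 0 0 0" --pt "-1 0 0 0.005 0 0 0" --pt "-1 0 0 0.003 0 0 0" --pt "-1 0 0 0.002 0 0 0" --pt "-1 0 0 0.002 0 0 0" --pt "-1 0 0 0 0 0 0" --pt "-1 0 0 0 0 0 0"

```text
clock: 7.5
tcp_pos: [0.5981, -0.0774, 0.0861]
orientation: [0.0, 0.837, 0.547, 0.0]
wrist_force: [0.6, 0.5, -4.0]
finger_gap: 0.0571
```

Request:
carry_out --pt "-1 0 0 0.001 0 0 0" --pt "-1 0 0 0.001 0 0 0" --pt "-1 0 0 0 0 0 0"

```text
clock: 7.88
tcp_pos: [0.5979, -0.0773, 0.0838]
orientation: [-0.0, 0.837, 0.547, 0.0]
wrist_force: [0.9, 0.7, -3.3]
finger_gap: 0.057
```

Request:
carry_out --pt "-1 0 0 0.001 0 0 0" --pt "-1 0 0 0 0 0 0"

```text
clock: 8.12
tcp_pos: [0.5979, -0.0773, 0.0828]
orientation: [-0.0, 0.837, 0.547, 0.0]
wrist_force: [0.3, 0.0, -2.7]
finger_gap: 0.0573
```

Request:
carry_out --pt "-1 0 0 0.001 0 0 0" --pt "-1 0 0 0 0 0 0"

```text
clock: 8.38
tcp_pos: [0.5982, -0.0775, 0.0823]
orientation: [0.0, 0.837, 0.547, 0.0]
wrist_force: [-0.3, 0.7, -0.4]
finger_gap: 0.0572
```

Contact is starting as expected: TCP is at 82.3 mm, and seating should be at about 82 mm. I'll take another 0.5–1 mm.

Request:
carry_out --pt "-1 0 0 0.0005 0 0 0" --pt "-1 0 0 0 0 0 0"

```text
clock: 8.62
tcp_pos: [0.5984, -0.0775, 0.0821]
orientation: [0.001, 0.837, 0.547, 0.0]
wrist_force: [-0.6, 1.3, 3.9]
finger_gap: 0.057
```

Request:
carry_out --pt "-1 0 0 0.0005 0 0 0" --pt "-1 0 0 0 0 0 0"

```text
clock: 8.88
tcp_pos: [0.5986, -0.0776, 0.082]
orientation: [0.001, 0.837, 0.547, 0.001]
wrist_force: [-0.4, 0.9, 7.4]
finger_gap: 0.0569
```

Seated firmly: contact force is +7 N and the height is right. Releasing gradually and retreating straight up.

Request:
carry_out --pt "0.35 0 0 0 0 0 0" --pt "0.5 0 0 0 0 0 0" --pt "1 0 0 0 0 0 0" --pt "1 0 0 0 0 0 0" --pt "1 0 0 0 0 0 0" --pt "1 0 0 0 0 0 0" --pt "1 0 0 -0.01 0 0 0" --pt "1 0 0 -0.03 0 0 0" --pt "1 0 0 -0.04 0 0 0" --pt "1 0 0 -0.04 0 0 0" --pt "1 0 0 -0.03 0 0 0" --pt "1 0 0 0 0 0 0" --grip_force 20

```text
clock: 10.38
tcp_pos: [0.5996, -0.0778, 0.2346]
orientation: [0.002, 0.837, 0.547, 0.002]
wrist_force: [-0.6, 0.2, 0.2]
finger_gap: 0.0854
```

```bash
python3 - <<'E'
from h import *
w=snap('wrist','w4'); sc=snap('scene','s4'); s=env.get_state(); print(s['clock'],s['tcp_pos'],s['wrist_force'],s['finger_gap'])
C=(.5967,-.0773)
print('pred rim centre seated (z=.112): wrist',proj(w,(*C,.112)),'scene',proj(sc,(*C,.112)),'if on table-level floor .12 ',proj(sc,(*C,.120)))
cv2.imwrite('pics/m4.png',np.hstack([cv2.resize(w['color'][80:330,130:430],(480,400)),cv2.resize(sc['color'][130:290,150:278],(320,400),interpolation=2)])[:,:,::-1])
E
```

```text
10.475 [ 0.59793807 -0.07738462  0.2310147 ] [-1.19119267 -0.44370619 -0.71229284] 0.08526416991294626
pred rim centre seated (z=.112): wrist [282.13601932 194.38075095] scene [230.34156462 208.19736882] if on table-level floor .12  [230.02031917 205.64803319]
```

View pics/m4.png

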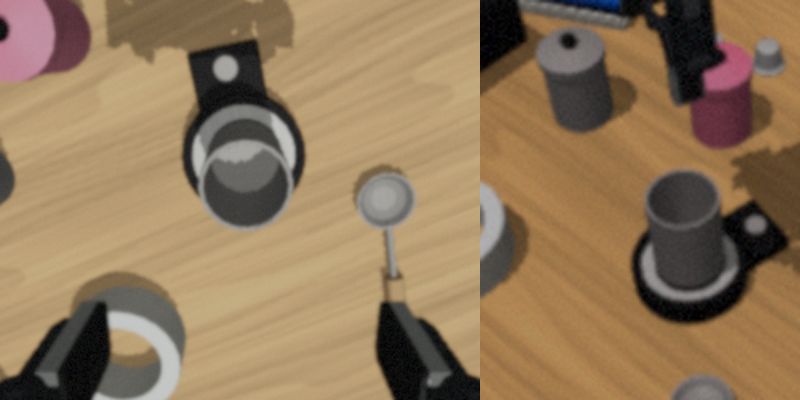

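The jug stands upright inside the rim. Its rim centre is at scene (231.6,209.6), predicted (230.3,208.2), and wrist (283.8,195.6), predicted (282.1,194.4). The gripper is clear of it and the sugar tin is untouched. Handing in.

```bash
python3 -c "
from workcell import env
print(env.hand_in())"
```

```text
the job is handed in; nothing more can be done
None
```

The steel milk jug now stands upright inside the frother base's rim. I gripped it across its outside, lowered it in 0.5–1 mm steps until it was seated, let go and backed straight up. I handed the job in at about 10.5 s; no verdict was reported.

- **Seating:** before release the gripper read +7 N of contact at 82.0 mm, where 82 mm was expected for the jug resting on the dish floor. The pin is hidden under the jug, so I infer it is pressed from that height and the jug's weight.
- **Position:** in the scene and wrist views the jug's rim is within about 2 pixels (a few mm) of the predicted seated position. The dish leaves 12 mm of clearance all round.
- **Surroundings:** the sugar tin was not touched and looks unmoved, and the gripper is clear of everything.
- **Disagreements:** the finger gap read 57 mm on the 60 mm jug, but the wrist picture showed a sound grip and the jug did not slip. The first two-camera jug estimates differed by about 6 mm; the wrist view settled this.

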